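# Take the red nut off its clamp

### The job

Unscrew the red knurled nut from the clamp on the bench - its coarse thread lets go after about a quarter turn anticlockwise - then lift it straight off its stud and set it down gently in the black tool tray, standing upright on its open end. Leave the identical black nut on its own clamp alone.

Things in the scene. Friction and masses are not known exactly. Their poses are not given: they have to be found in the camera images.
- red_nut_center (a point): Centre (half-way up, on the axis) of the red knurled round nut, 44 mm across, 48 mm tall, 150 g, flat steel disc on top, open below; z up. Coarse right-hand thread with play: turned 85 degrees (70 to 100) anticlockwise seen from above from its starting position it is free to lift straight off; it need not rise while turning. Clockwise it is stopped. Turns easily; can be pinched at any yaw.
- red_clamp_seat (a point): Fixed: the washer the red nut stands on, point on the stud's axis, 33 mm above the bench and 24 mm below the nut's centre at the start. The steel clamp, 80 x 56 mm, is nowhere higher than this washer except for the stud, 28 mm across its thread and 28 mm tall, hidden in the nut. Raised 35 mm, the nut is clear of it.
- black_nut_center (a point): Centre of the black nut, the same in size and build as the red one, on a second identical clamp. To be left alone.
- nut_tray: Black open tool tray lying on the bench, fixed, 160 mm (its x axis) by 235 mm (its y axis) over the rim and 29 mm tall; its origin is the centre of its underside. Inner floor 2.5 mm above the bench, 144 x 220 mm, empty.
Things that resemble listed ones, but are neither listed nor needed, are in the scene too. What is shaped like the part that bears red_nut_center but purple is not meant.

How it is judged:
On the way, in this order (a step that is already met when the one before it is completed fails the run):
1. the red nut has been unscrewed (turned by at least 52 degrees) while still on its stud (angle between the x axis of red_nut_center and the x axis of red_clamp_seat, either way round above 0.9 rad and distance between red_nut_center and red_clamp_seat below 0.04 m), for 0.1 s.
2. the red nut has been lifted clear of the stud (at least 31 mm up) (z of red_nut_center in the frame of red_clamp_seat above 0.055 m), for 0.1 s.
At the end, for the whole second after the job is handed in: The red nut stands upright (within 11 degrees), open end down, on the floor of the tool tray, at rest and released; the black nut is still on its clamp, within 12 mm of where it was (x of red_nut_center in the frame of nut_tray between -0.058 and 0.058 m and y of red_nut_center in the frame of nut_tray between -0.096 and 0.096 m and z of red_nut_center in the frame of nut_tray below 0.032 m and angle between red_nut_center's own z axis and vertical below 0.2 rad and linear speed of red_nut below 0.02 m/s and distance of black_nut_center from where it was at the start of the episode below 0.012 m); the robot touches nothing.
It fails at once if the black nut is taken off or lifted by more than 12 mm (distance of black_nut_center from where it was at the start of the episode above 0.012 m).
It fails at once if the red nut is thrown or dropped from more than about 40 mm (linear speed of red_nut above 0.9 m/s and contact force between the fingers and red_nut below 0.1 N).
It fails at once if the gripper takes hold of or pushes the black nut (over 3 N) (contact force between the fingers and black_nut above 3 N).
It also fails if it takes over 42 s, if anything falls off the work surface, if the arm or the gripper's body presses on something with over 40 N, if the wrist force passes 120 N, or if a joint passes its speed limit or range.

### The arm

A 6-joint arm with a two-finger parallel gripper is mounted at the origin on a cart in front of the work surface, level with it; the furniture and walls round the work are solid. World frame = base frame: x ahead of the robot, y to its left, z up, the work surface at z = 0. Lengths are in m, angles in rad, forces in N, time in s.
With the tool pointing down it reaches from about 0.375 to 0.925 m from the base axis. Payload 5.7 kg.
Tool frame: the origin (TCP) lies on the centre line of the jaws, within the pads' length; the fingertips stand arm.nose_length ahead of it and the grasp point (between the pads) lies 8 mm behind it (arm.nose_length is the distance from the TCP to the fingertips, in m); z points along the fingers, y is the line along which they close (so a half turn about z gives the same grasp; the last joint's range is limited). The gripper opens to 88 mm and grips with 3 to 60 N. Pads are 20 mm wide; open, the fingers measure 115 mm over their backs; the gripper's body (75 mm by 178 mm) begins 61 mm behind the grasp point.
Start: joints at [1.109, 0.359, 1.51, -0, 1.272, -0.115], TCP at [0.204, 0.564, 0.234] pointing down, gripper open.
Joint ranges: [-2.97, 2.97], [-1.01, 2.36], [0.21, 2.38], [-0.96, 4.11], [0.2, 2.71], [-2.98, 2.98]. Speed limits (rad/s): [2.39, 2.39, 3.14, 3.14, 3.14, 3.14].

### API

Orientations are given as a rotation vector (axis times angle).
In Python, from cell import arm, optics, cut_out, pinpoint gives the robot as it stands.
- The arm moves only by the shell command python3 -m jog 'ROWS' [OPENING]. ROWS is JSON, a list of rows, each a list of 4 numbers: the shift along the tool's x, y, z in units of 50 cm (1.0 is 50 cm), then the turn about the tool's z in units of pi/2 rad (1.0 is pi/2 rad). A call has exactly 10 rows; each row is the pose to reach, as a shift and turn from the pose commanded when the call began, along the tool's axes at that moment; what a row does not reach only later rows make up. A row lasts 1/10 s, in which the tool goes at most 50 mm and 8.59 degrees, less where a joint would pass 70% of its speed; a pose out of reach is approached as far as the arm can. A call with a number of a shift or a turn outside -1 to 1 is refused whole. A call with a gripper value outside its range is refused whole. OPENING is the closure in counts, from 0 (fully open) to 255 (shut), set as the call begins (- or left out, the last holds). The fingers move at their own pace and stop on an object; the grip force is fixed at half the most. Time passes only in rows, so rows that repeat a pose let the fingers close, or fill a call up. It gives the time, the measured TCP pose, the force, the opening and the grip force at its end, in the units of the state.
- arm.state(): the state, without advancing time (a new reading comes with each control period).
- optics.get_image(name): name is "side" or "top" or "wrist"; returns the picture (480x640x3 uint8, blue, green, red); there is no depth.
- optics.camera_model(name): a dict with "intrinsics" (3x3 intrinsics, pixels), "D" ([k1, k2, p1, p2, k3] as OpenCV has them; the pictures are not rectified), "extrinsics" (4x4, takes a point from camera to world coordinates); the wrist camera has in their place "hand_eye" (4x4, takes a point from camera to tool coordinates, whose origin is the TCP and whose axes are the flange's). Camera axes: x right, y up, looking along -z (the intrinsics and any distortion apply to the point x, -y, -z); pixel columns grow to the right and rows downward; lengths in m; the calibration is good to about 2 mm. A picture is of the moment at which its call begins: read the wrist's pose just before it. camera_model takes no time and is no camera call.
- arm.close_job(): hands the job in; it is judged then, once.
Trained networks look in the newest picture that a camera, given by its name, has taken for a name from the list of things; names that differ only in an ending like _2 or _b are one class to them, and where a whole thing is asked for, a point or a joint stands for the part that bears it (a point fixed in the world has none). Each returns a list of dicts, best first, with "confidence" (0 to 1); they miss things now and then, are a little off and sometimes report something else, mostly with a low value. They report only what shows in the picture. A call takes as long as a camera call. They do not tell look-alikes from the thing itself.
- cut_out(camera, name): "mask" (480x640 bool, what is visible of it) and "centre" ([row, column] in pixels, amid what is visible of it).
- pinpoint(camera, name): "centre" ([row, column] in pixels: a listed point, or the origin of a listed thing).
The state is a dict: "t": time; "q": joint angles; "dq": joint speeds; "effort": joint torques, N m; "tool_pos": TCP position; "eef_rot": TCP orientation; "contact_force": force on the tool from outside, world axes, zero at the start; "wrist_torque": the same for the moment, N m; "finger_gap": opening from 0.0 (shut) to 1.0 (fully open); "finger_force": force on a finger pad.
Only numpy, scipy, OpenCV 4.12 (cv2) and the standard library are available. Lean on these libraries where they do the work, as an engineer would, in place of code of your own. Each camera call takes 0.05 s, during which the arm holds its last target. There are 200 camera calls.

## Working session

There is one attempt and no reset: what is moved stays moved. The work goes in short steps, Python scripts to look and compute and a shell command to move; the robot and the scene stay as the last step left them, time stands still between calls to the robot, and variables do not carry over. Pictures are saved under pics/ and viewed, at most 10 in all, crops included, and the job is handed in when it is done.

```bash
ls; mkdir -p pics
python3 - <<'E'
from cell import arm, optics, cut_out, pinpoint
import cv2
s=arm.state(); print({k:s[k] for k in('t','tool_pos','eef_rot','contact_force','finger_gap')},arm.nose_length)
for c in('top','side'):
    im=optics.get_image(c); cv2.imwrite(f'pics/{c}0.png',im)
    for n in('red_nut_center','black_nut_center','nut_tray','red_clamp_seat'):
        print(c,n,[(round(d['confidence'],2),[round(float(x),1) for x in d['centre']]) for d in pinpoint(c,n)])
E
```

```text
pics
{'t': 0.0, 'tool_pos': array([0.20365564, 0.56367777, 0.23281211]), 'eef_rot': array([-5.41959087e-01, -3.09398186e+00,  2.75525182e-03]), 'contact_force': array([ 0.40955501, -0.09575332, -0.33853015]), 'finger_gap': 1.0007434876568513} 0.011
top red_nut_center [(0.69, [315.3, 416.7]), (0.67, [173.2, 264.6]), (0.65, [188.2, 320.9])]
top black_nut_center [(0.7, [209.7, 202.7])]
top nut_tray [(0.6, [311.6, 311.1])]
top red_clamp_seat [(0.74, [179.0, 264.8])]
side red_nut_center [(0.96, [233.8, 395.6]), (0.79, [263.5, 271.4]), (0.6, [272.3, 252.1])]
side black_nut_center [(0.92, [306.6, 276.0])]
side nut_tray [(0.94, [283.7, 394.1])]
side red_clamp_seat [(0.72, [283.7, 254.3])]
```

View pics/top0.png

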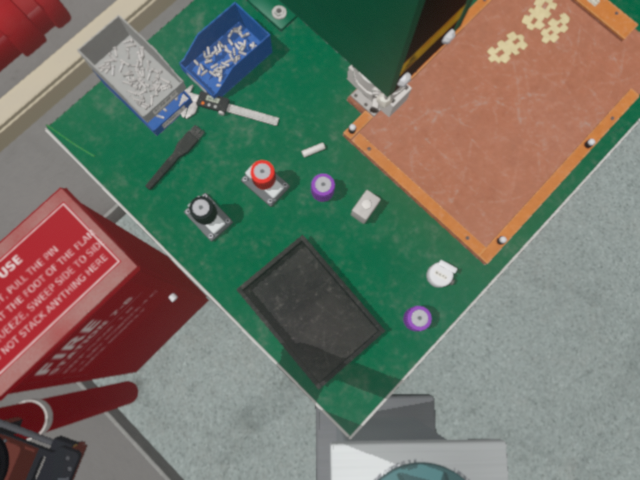

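View pics/side0.png

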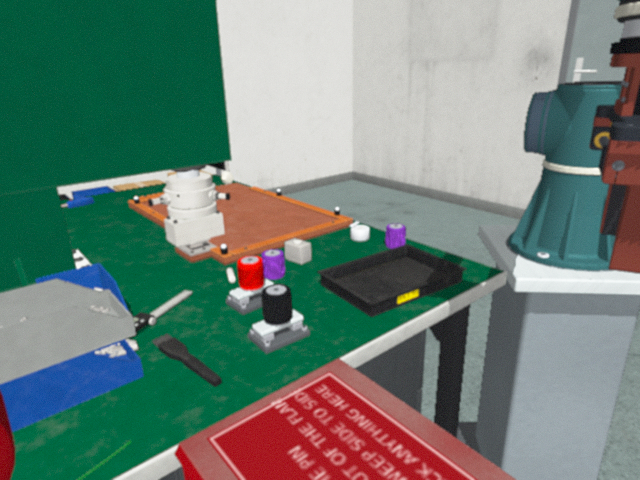

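```bash
cat > h.py <<'E'
import numpy as np, cv2
from scipy.spatial.transform import Rotation as R
from cell import arm, optics, cut_out, pinpoint
def ray(cam,rc,m=None,T=None):
    m=m or optics.camera_model(cam); T=np.array(m['extrinsics']) if T is None else T
    u=cv2.undistortPoints(np.array([[[rc[1],rc[0]]]],float),np.array(m['intrinsics']),np.array(m['D'])).ravel()
    return T[:3,3],T[:3,:3]@np.array([u[0],-u[1],-1])
def at_z(cam,rc,z,T=None):
    o,d=ray(cam,rc,T=T); return o+d*(z-o[2])/d[2]
def tri(rays):
    A=0;b=0
    for o,d in rays:
        d=d/np.linalg.norm(d);P=np.eye(3)-np.outer(d,d);A=A+P;b=b+P@o
    return np.linalg.solve(A,b)
def toolT():
    s=arm.state();T=np.eye(4);T[:3,:3]=R.from_rotvec(s['eef_rot']).as_matrix();T[:3,3]=s['tool_pos'];return T
E
python3 - <<'E'
from h import *
np.set_printoptions(precision=4,suppress=True)
P={'red':((173.2,264.6),(272.3,252.1),.057),'purple':((188.2,320.9),(263.5,271.4),.024),'black':((209.7,202.7),(306.6,276),.057),'tray':((311.6,311.1),(283.7,394.1),0)}
for k,(t,s,z) in P.items():
    print(k,at_z('top',t,z),at_z('side',s,z),tri([ray('top',t),ray('side',s)]))
for n,rc in dict(tl=(290,241),tt=(239,302),tr=(328,382),tb=(386,320)).items(): print(n,at_z('top',rc,.029))
for n,rc in dict(bench_r=(437,350),bench_l=(130,46),cube=(206,366),peg=(150,313),caliper=(118,240)).items(): print(n,at_z('top',rc,0.01))
print(toolT()); print(optics.camera_model('wrist')['hand_eye'])
im=cv2.imread('pics/top0.png');cv2.imwrite('pics/c.png',cv2.resize(im[130:250,170:350],None,fx=4,fy=4,interpolation=2))
E
```

```text
red [0.6398 0.277  0.057 ] [0.6349 0.2788 0.057 ] [0.6376 0.2767 0.0566]
purple [0.6196 0.1716 0.024 ] [0.6253 0.166  0.024 ] [0.6215 0.1719 0.0261]
black [0.5707 0.3899 0.057 ] [0.5699 0.3969 0.057 ] [0.5714 0.3906 0.0534]
tray [0.3861 0.1925 0.    ] [0.3826 0.196  0.    ] [ 0.3843  0.1927 -0.0014]
tl [0.4254 0.321  0.029 ]
tt [0.5197 0.2084 0.029 ]
tr [0.3535 0.0638 0.029 ]
tb [0.2528 0.178  0.029 ]
bench_r [0.1622 0.1251 0.01  ]
bench_l [0.7464 0.712  0.01  ]
cube [0.5874 0.0843 0.01  ]
peg [0.7019 0.1859 0.01  ]
caliper [0.7697 0.3306 0.01  ]
[[-0.9405  0.3399 -0.0001  0.2039]
 [ 0.3399  0.9405 -0.0001  0.5642]
 [ 0.     -0.0002 -1.      0.2336]
 [ 0.      0.      0.      1.    ]]
[[ 0.0003  0.9671  0.2546  0.0686]
 [ 1.     -0.0006  0.0008 -0.001 ]
 [ 0.001   0.2546 -0.9671 -0.1514]
 [ 0.      0.      0.      1.    ]]
```

View pics/c.png

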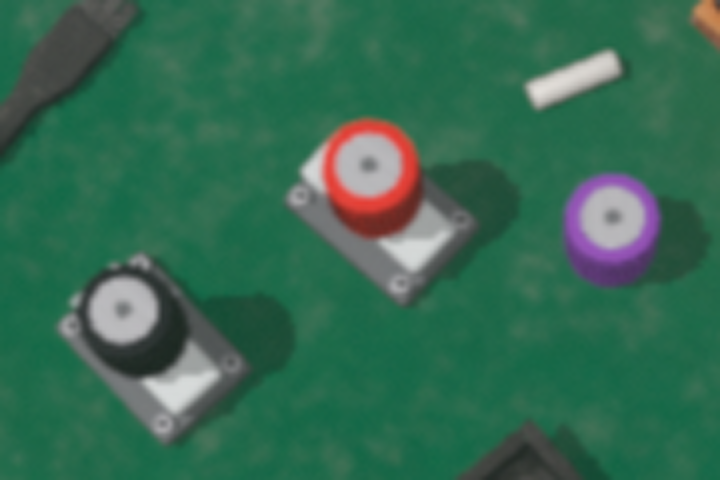

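Candidates in the top view: red nut (173,264), purple nuts (188,322) and (318,418), and the black nut (209,203) on the second clamp. The enlarged crop shows that only (173,264) is red and mounted on a clamp, so that is the one. The tray is at about (312,311).

```bash
python3 -m jog '[[-0.05,-0.012,0],[-0.15,-0.036,0.01],[-0.25,-0.06,0.02],[-0.35,-0.085,0.03],[-0.45,-0.11,0.04],[-0.55,-0.135,0.05],[-0.65,-0.16,0.06],[-0.75,-0.184,0.068],[-0.85,-0.208,0.068],[-0.94,-0.23,0.068]]' 2>&1 | head -c 300; python3 -m jog '[[-0.05,-0.012,0,0],[-0.15,-0.036,0.01,0],[-0.25,-0.06,0.02,0],[-0.35,-0.085,0.03,0],[-0.45,-0.11,0.04,0],[-0.55,-0.135,0.05,0],[-0.65,-0.16,0.06,0],[-0.75,-0.184,0.068,0],[-0.85,-0.208,0.068,0],[-0.94,-0.23,0.068,0]]'
```

```text
invalid input at $[0]: expected 4 numbers
t: 1.5
tool_pos: [0.6002, 0.3003, 0.1995]
eef_rot: [-0.542, -3.094, 0.0]
contact_force: [0.6, 1.1, -0.0]
finger_gap: 1.004
finger_force: 0.0
```

```bash
python3 -m jog '[[-0.035,-0.008,0,0],[-0.071,-0.015,0,0],[-0.071,-0.015,0,0],[-0.071,-0.015,0,0],[-0.071,-0.015,0,0],[-0.071,-0.015,0,0],[-0.071,-0.015,0,0],[-0.071,-0.015,0,0],[-0.071,-0.015,0,0],[-0.071,-0.015,0,0]]'
python3 - <<'E'
from h import *
np.set_printoptions(precision=4,suppress=True)
T=toolT(); im=optics.get_image('wrist'); cv2.imwrite('pics/w1.png',im)
H=np.array(optics.camera_model('wrist')['hand_eye']); print(T[:3,3],arm.state()['q'])
for d in pinpoint('wrist','red_nut_center'): print(d, at_z('wrist',d['centre'],.057,T@H))
# top-disc centre from colour: grey disc on nut top at z .081
for d in cut_out('wrist','red_nut_center'):
    m=d['mask']; b=im.astype(int); print(d['confidence'],d['centre'],m.sum())
    disc=((m)&((b.max(2)-b.min(2))<40)&(b.min(2)>90)).astype(np.uint8)
    n,l,st,ce=cv2.connectedComponentsWithStats(disc)
    if n>1:
        i=1+st[1:,4].argmax(); print('disc',ce[i],st[i],at_z('wrist',ce[i][::-1],.081,T@H))
E
```

```text
t: 2.5
tool_pos: [0.6295, 0.2827, 0.1997]
eef_rot: [-0.542, -3.095, 0.0]
contact_force: [0.5, 0.1, -0.5]
finger_gap: 0.999
finger_force: 0.0
[0.6295 0.2827 0.1997] [ 0.322   0.5155  1.3366 -0.0001  1.2896 -0.902 ]
{'centre': [255.9, 198.1], 'confidence': 0.98} [0.6174 0.1794 0.057 ]
{'centre': [242.3, 311.8], 'confidence': 0.73} [0.6398 0.278  0.057 ]
0.94 [257.1, 199.1] 2282
disc [190.4399 261.4872] [175 246  32  32 782] [0.6153 0.1817 0.081 ]
0.62 [243.7, 309.5] 2634
disc [311.4032 247.004 ] [ 294  230   36   35 1012] [0.6372 0.2786 0.081 ]
```

View pics/w1.png

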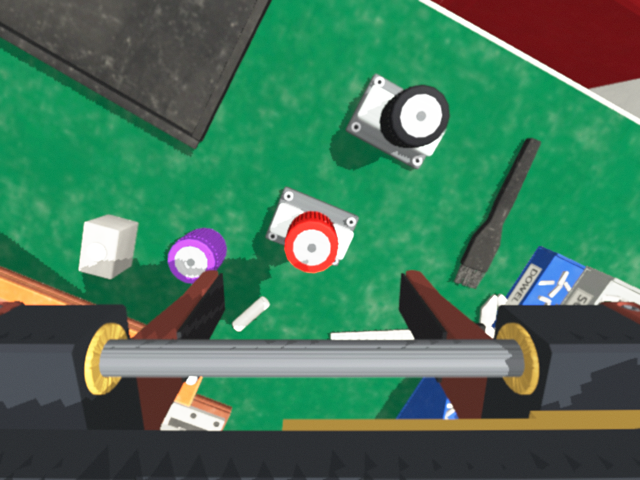

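The wrist view shows the red nut at (247,311) (row, column), purple at (257,190), black at (115,420). The red nut is at about (0.6377, 0.278), so I'll correct xy and descend onto it.

```bash
python3 -m jog '[[-0.0093,-0.002,0,0],[-0.0186,-0.0033,0.03,0],[-0.0186,-0.0033,0.08,0],[-0.0186,-0.0033,0.13,0],[-0.0186,-0.0033,0.18,0],[-0.0186,-0.0033,0.22,0],[-0.0186,-0.0033,0.255,0],[-0.0186,-0.0033,0.28,0],[-0.0186,-0.0033,0.291,0],[-0.0186,-0.0033,0.291,0]]' 0
python3 - <<'E'
from h import *
T=toolT();print(T[:3,3]);cv2.imwrite('pics/w2.png',optics.get_image('wrist'))
print('offset in tool',T[:3,:3].T@(np.array([.6377,.278,.054])-T[:3,3]))
E
```

```text
t: 3.65
tool_pos: [0.6373, 0.2776, 0.0531]
eef_rot: [-0.542, -3.093, 0.001]
contact_force: [0.9, -0.1, -0.2]
finger_gap: 0.999
finger_force: 0.0
[0.63734751 0.27756035 0.05305386]
offset in tool [-0.00018085  0.00053227 -0.00094694]
```

View pics/w2.png

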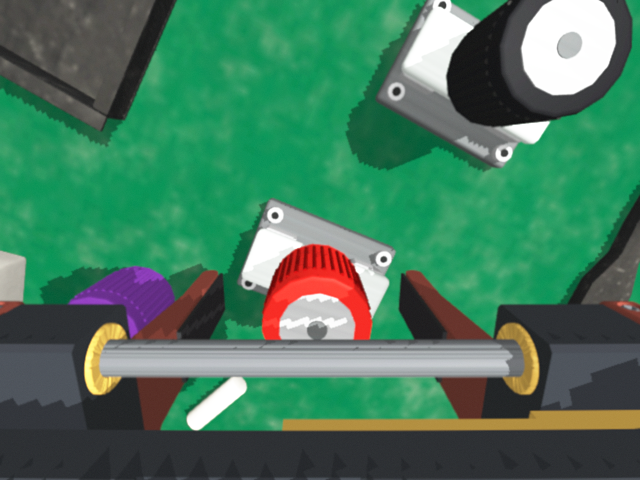

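The red nut sits between the jaws (disc near (330,317)), and both fingers are clear of it. I'll close on it.

```bash
python3 -m jog '[[0,0,0,0],[0,0,0,0],[0,0,0,0],[0,0,0,0],[0,0,0,0],[0,0,0,0],[0,0,0,0],[0,0,0,0],[0,0,0,0],[0,0,0,0]]' 255
```

```text
t: 4.7
tool_pos: [0.638, 0.2783, 0.0544]
eef_rot: [0.542, 3.094, 0.001]
contact_force: [0.1, 2.9, 1.3]
finger_gap: 0.5
finger_force: 30.0
```

```bash
python3 -m jog '[[0,0,0,-0.03],[0,0,0,-0.08],[0,0,0,-0.14],[0,0,0,-0.2],[0,0,0,-0.27],[0,0,0,-0.34],[0,0,0,-0.41],[0,0,0,-0.47],[0,0,0,-0.5],[0,0,0,-0.5]]'
```

```text
t: 5.7
tool_pos: [0.6386, 0.2784, 0.0544]
eef_rot: [-0.683, 3.065, 0.001]
contact_force: [1.6, 4.3, 1.0]
finger_gap: 0.5
finger_force: 30.0
```

```bash
python3 -m jog '[[0,0,0,-0.04],[0,0,0,-0.1],[0,0,0,-0.17],[0,0,0,-0.24],[0,0,0,-0.31],[0,0,0,-0.37],[0,0,0,-0.42],[0,0,0,-0.45],[0,0,0,-0.46],[0,0,0,-0.46]]'
python3 -c "
from h import *
T=toolT();print(np.degrees(np.arctan2(T[1,0],T[0,0])),arm.state()['q'],arm.state()['wrist_torque']);cv2.imwrite('pics/w3.png',optics.get_image('wrist'))"
```

```text
t: 6.7
tool_pos: [0.6383, 0.2789, 0.0544]
eef_rot: [-1.72, 2.626, 0.001]
contact_force: [2.0, 5.1, 0.8]
finger_gap: 0.5
finger_force: 30.0
-113.55001310003293 [ 3.12224047e-01  6.70518843e-01  1.44471280e+00  1.23547748e-03
  1.02472502e+00 -2.41898361e+00] [ 0.9695617  -0.20176049  0.03241212]
```

```bash
python3 -m jog '[[0,0,-0.002,0],[0,0,-0.005,0],[0,0,-0.009,0],[0,0,-0.013,0],[0,0,-0.016,0],[0,0,-0.018,0],[0,0,-0.02,0],[0,0,-0.02,0],[0,0,-0.02,0],[0,0,-0.02,0]]'
python3 -c "
from h import *
cv2.imwrite('pics/w4.png',optics.get_image('side')[200:360,180:340].repeat(3,0).repeat(3,1))"
```

```text
t: 7.75
tool_pos: [0.6379, 0.2788, 0.0637]
eef_rot: [-1.72, 2.628, 0.001]
contact_force: [2.5, 5.3, -3.0]
finger_gap: 0.5
finger_force: 30.0
```

View pics/w4.png

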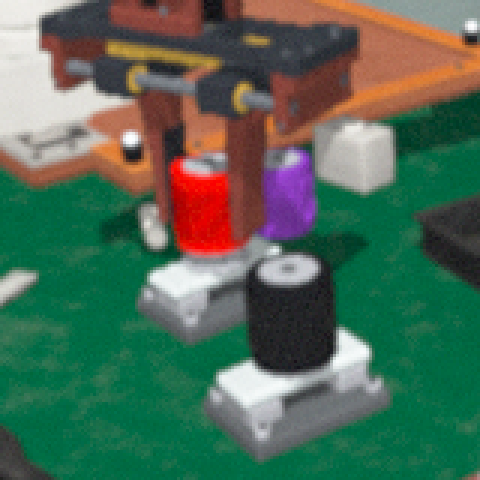

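The side crop shows the red nut coming up off its washer in the jaws, while the black nut stays in place. I'll keep lifting.

```bash
python3 -m jog '[[0,0,-0.008,0],[0,0,-0.02,0],[0,0,-0.035,0],[0,0,-0.05,0],[0,0,-0.07,0],[0,0,-0.09,0],[0,0,-0.11,0],[0,0,-0.125,0],[0,0,-0.13,0],[0,0,-0.13,0]]'
python3 -c "
from h import *
np.set_printoptions(precision=4,suppress=True)
T=toolT();print(T)
d=np.array([.385,.193,.064+.065])-T[:3,3];print(T[:3,:3].T@d/.5)"
```

```text
t: 8.8
tool_pos: [0.638, 0.278, 0.1298]
eef_rot: [-1.723, 2.626, -0.001]
contact_force: [-0.7, 0.0, -1.3]
finger_gap: 0.498
finger_force: 30.0
[[-0.3983 -0.9173  0.0009  0.638 ]
 [-0.9173  0.3983  0.0002  0.278 ]
 [-0.0005 -0.0007 -1.      0.1298]
 [ 0.      0.      0.      1.    ]]
[0.3574 0.3965 0.0011]
```

```bash
python3 -m jog '[[0.012,0.014,0,0],[0.04,0.045,0,0],[0.08,0.09,0,0],[0.13,0.144,0,0],[0.18,0.2,0,0],[0.23,0.255,0,0],[0.28,0.31,0,0],[0.32,0.355,0,0],[0.345,0.383,0,0],[0.357,0.396,0,0]]'
python3 -m jog '[[0,0,0.01,0],[0,0,0.03,0],[0,0,0.06,0],[0,0,0.09,0],[0,0,0.12,0],[0,0,0.145,0],[0,0,0.165,0],[0,0,0.18,0],[0,0,0.186,0],[0,0,0.186,0]]'
```

```text
t: 9.8
tool_pos: [0.3816, 0.192, 0.1287]
eef_rot: [1.722, -2.624, -0.001]
contact_force: [0.4, -0.7, -1.5]
finger_gap: 0.502
finger_force: 30.0
t: 10.8
tool_pos: [0.3852, 0.193, 0.0358]
eef_rot: [1.723, -2.626, -0.0]
contact_force: [0.1, -0.5, -1.5]
finger_gap: 0.501
finger_force: 30.0
```

```bash
python3 -m jog '[[0,0,0.003,0],[0,0,0.006,0],[0,0,0.009,0],[0,0,0.012,0],[0,0,0.015,0],[0,0,0.018,0],[0,0,0.02,0],[0,0,0.021,0],[0,0,0.022,0],[0,0,0.022,0]]'
```

```text
t: 11.8
tool_pos: [0.385, 0.193, 0.0251]
eef_rot: [1.723, -2.627, 0.0]
contact_force: [-0.5, -0.2, -1.6]
finger_gap: 0.501
finger_force: 30.0
```

```bash
python3 -m jog '[[0,0,0.001,0],[0,0,0.001,0],[0,0,0.002,0],[0,0,0.002,0],[0,0,0.003,0],[0,0,0.003,0],[0,0,0.003,0],[0,0,0.003,0],[0,0,0.003,0],[0,0,0.003,0]]'
```

```text
t: 12.8
tool_pos: [0.3851, 0.193, 0.0238]
eef_rot: [-1.723, 2.627, -0.0]
contact_force: [-0.8, -0.1, 3.8]
finger_gap: 0.502
finger_force: 30.0
```

The force has turned upward (3.8 N), so the nut is on the tray floor. I'll release it and rise.

```bash
python3 -m jog '[[0,0,0,0],[0,0,0,0],[0,0,0,0],[0,0,0,0],[0,0,0,0],[0,0,0,0],[0,0,0,0],[0,0,0,0],[0,0,0,0],[0,0,0,0]]' 0
python3 -m jog '[[0,0,-0.01,0],[0,0,-0.03,0],[0,0,-0.06,0],[0,0,-0.1,0],[0,0,-0.14,0],[0,0,-0.18,0],[0,0,-0.22,0],[0,0,-0.25,0],[0,0,-0.26,0],[0,0,-0.26,0]]'
python3 -c "
from h import *
cv2.imwrite('pics/s5.png',optics.get_image('side')[180:380,200:480].repeat(2,0).repeat(2,1))"
```

```text
t: 13.8
tool_pos: [0.385, 0.193, 0.0237]
eef_rot: [1.723, -2.627, 0.0]
contact_force: [0.5, -0.3, 0.3]
finger_gap: 1.001
finger_force: 0.0
t: 14.8
tool_pos: [0.3856, 0.1932, 0.1547]
eef_rot: [-1.722, 2.625, -0.001]
contact_force: [-0.4, 0.1, -0.3]
finger_gap: 1.0
finger_force: 0.0
```

View pics/s5.png

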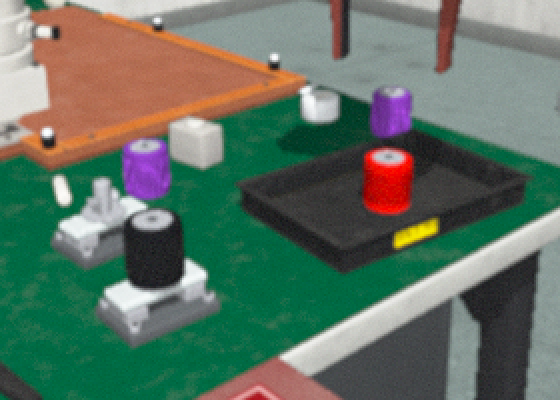

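The red nut stands upright in the middle of the tray, disc side up. The black nut is still on its clamp, and the gripper is clear of everything.

```bash
python3 -c "
from cell import arm
print(arm.close_job())"
```

```text
the job is handed in; nothing more can be done
None
```

The red nut was unscrewed about 86°, lifted off its stud and set down upright in the middle of the tray; the black nut was left alone, and the job is handed in (verdict not shown).

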